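# Turn the reel stand until the wide reel stands at the thread guide

### The arm

A 6-joint arm with a two-finger parallel gripper is mounted at the origin on the work surface. World frame = base frame: x ahead of the robot, y to its left, z up, the work surface at z = 0. Lengths are in mm, angles in degrees, forces in N, time in s.
With the tool pointing down it reaches from about 275 to 825 mm from the base axis. Payload 4.9 kg.
Tool frame: the origin (TCP) lies at the centre of the arm's flange, where the gripper is bolted on; the fingertips stand 173 mm ahead of it and the grasp point (between the pads) lies r.grasp_offset ahead of it (r.grasp_offset is the distance from the TCP to the grasp point, in mm); z points along the fingers, y is the direction in which the jaws open and shut (so a half turn about z gives the same grasp; the last joint's range is limited). The gripper opens to 85 mm and grips with 20 to 120 N. Pads are 22 mm wide; open, the fingers measure 114 mm over their backs; the gripper's body (76 mm by 85 mm) begins 54 mm behind the grasp point. The pads swing forward as they close: fully open they stand 13 mm farther back than shut.
Start: joints at [-83.377, 18.69, -11.035, 60.275, 0, 82.311], TCP at [135.977, -532.944, 404.681] pointing down, gripper open.
Joint ranges: [-152.03, 152.03], [-55.5, 102.48], [-74.3, 77.21], [-110.64, 120.58], [-84.22, 78.4], [-180, 180]. Speed limits (degrees/s): [147.25, 147.25, 180, 180, 180, 180].

### API

Orientations are given as a 3x3 rotation matrix whose columns are the frame's x, y, z axes.
In Python, from cell import r gives the robot as it stands.
- The arm moves only by the tool play_rows, never from a script. Its argument "motion" is a list that holds one entry, the list of rows, each a list of 7 numbers: the shift along the tool's x, y, z as a fraction of full scale, then the turn, a rotation vector about the tool's x, y, z as a fraction of full scale, then the opening, from 0 (shut) to 1 (fully open). A call has 1 to 5 rows; each row is the pose to reach, as a shift and turn from the pose commanded when the call began, along the tool's axes at that moment; what a row does not reach only later rows make up. Full scale, the value 1, is 500 mm for a shift and 30 degrees for a turn. A row lasts 1/8 s, in which the tool goes at most 62.5 mm and 10.7 degrees, less where a joint would pass 70% of its speed; a pose out of reach is approached as far as the arm can. A call with a number of a shift or a turn outside -1 to 1 is refused whole. A call with a gripper value outside its range is refused whole. The fingers move at their own pace and stop on an object; the grip force is fixed at half the most. Time passes only in rows, so rows that repeat a pose let the fingers close. It gives the time, the measured TCP pose, the force and the opening at its end, in the units of the state.
- r.get_state(): the state, without advancing time (a new reading comes with each control period).
- r.capture(name): name is "side" or "top"; returns a dict with "img" (420x560x3 uint8, red, green, blue), "range_z" (420x560 float32, mm along the optical axis (not along the pixel's ray), 0 where there is no reading), "mtx" (3x3 intrinsics, pixels), "R" (3x3) and "t" (3): a world point X has camera coordinates R X + t. Camera axes: x right, y down, z forward; pixel columns grow to the right and rows downward; lengths in mm; the calibration is good to about 2 mm. A picture is of the moment at which its call begins.
- r.close_job(): hands the job in, once; it reports no verdict.
Trained networks look in a picture, given as the dict that the camera call returned (one of the last four; its "shot" number tells which), for a name from the list of things; names that differ only in an ending like _2 or _b are one class to them, and where a whole thing is asked for, a point or a joint stands for the part that bears it (a point fixed in the world has none). Each returns a list of dicts, best first, with "score" (0 to 1); they miss things now and then, are a little off and sometimes report something else, mostly with a low value. They report only what shows in the picture. A call takes as long as a camera call. They do not tell look-alikes from the thing itself.
- r.recognise(picture, query): "rect" ([centre column, centre row, width, height] as shares, 0 to 1, of the picture: columns of its width, rows of its height, round what is visible of it).
- r.outline_of(picture, query): "mask" (420x560 bool, what is visible of it) and "rect" ([centre column, centre row, width, height] as shares, 0 to 1, of the picture: columns of its width, rows of its height, round what is visible of it).
The state is a dict: "t": time; "joint_positions": joint angles; "qvel": joint speeds; "tau": joint torques, N m; "eef_pos": TCP position; "eef_rot": TCP orientation; "contact_force": force on the tool from outside, world axes, zero at the start; "moment": the same for the moment, N m; "width": finger opening in mm.
Only numpy, scipy, OpenCV 4.12 (cv2) and the standard library are available. Lean on these libraries where they do the work, as an engineer would, in place of code of your own. Each camera call takes 0.05 s, during which the arm holds its last target.

### The job

Turn the round plate of the reel stand, pushing its scalloped rim with the fingertips, until the one wide, low reel stands squarely in front of the thread guide (the white eye on the thin post beside the plate), and leave the plate at rest there. Push gently, never spinning the plate faster than half a turn a second, and push nothing but the plate: do not touch the reels or lean on the guide and foot, lift nothing, leave every reel down on its peg and the other things on the bench where they are.

Things in the scene. Friction and masses are not known exactly. Their poses are not given: they have to be found in the camera images.
- creel_base: fixed foot of the reel stand: black round foot, 170 mm across, 10 mm high, bearing pedestal in its middle (68 mm across), and a flat bar (40 mm wide, 8 mm high) that runs out under the plate to the guide post. Origin on the plate's turning axis at bench height; +x points level from the axis to the guide post, on the side away from the robot; z up
- guide_eye (a point): centre of the white ring-shaped thread-guide eye (26 mm over all) on its thin upright post, just outside the plate: 200 mm from the turning axis, 80 mm above the bench; the ring's top is 93 mm above the bench
- front_place (a point): the point on the plate's top face, 82 mm from the turning axis (the circle of the pegs), on the straight line from the axis to the guide eye: where the wide reel's axis has to be at the end. Only the guide post marks it
- creel_plate: level aluminium plate, 8 mm thick, turning without stops either way about the base's axis. Origin on the axis at its underside, 42 mm above the bench; +x points to the wide reel's peg. Six pegs (10 mm thick, 46 mm high) stand on a circle of radius 82 mm, every 60 degrees. The bearing drags with about 0.22 N m, so the plate stops within a few degrees when let go at slow speed; with its reels it weighs about 2 kg
- plate_rim (a point): centre of the plate's top face, 50 mm above the bench. The scalloped rim around it has six equal lobes out to radius 160 mm, one outside each peg, and between them six open finger notches, each centred half-way between two pegs: 64 mm wide at the mouth, 48 mm at the root (radius 122 mm), with straight radial sides. Below a notch there is only the bench, or the guide's bar
- reel_wide_c (a point): centre (half-way up, on its axis) of the wide reel: the one reel that is wider and lower than the others, with black flanges 66 mm across, 30 mm high, standing loose over a peg (up to 1.5 mm of play); centre 65 mm above the bench when seated
- reel_a_c (a point): centre (half-way up, on its axis) of a slim reel, flanged, 44 mm across, 42 mm high, standing loose over a peg; centre 71 mm above the bench when seated
- reel_b_c (a point): centre (half-way up, on its axis) of a slim reel, plain wound, without flanges, 40 mm across, 42 mm high, standing loose over a peg; centre 71 mm above the bench when seated
- reel_c_c (a point): centre (half-way up, on its axis) of a slim reel, flanged, 44 mm across, 42 mm high, standing loose over a peg; centre 71 mm above the bench when seated
- reel_d_c (a point): centre (half-way up, on its axis) of a slim reel, plain wound, without flanges, 40 mm across, 42 mm high, standing loose over a peg; centre 71 mm above the bench when seated
- reel_e_c (a point): centre (half-way up, on its axis) of a slim reel, flanged, 44 mm across, 42 mm high, standing loose over a peg; centre 71 mm above the bench when seated
- mandrel: loose bystander: aluminium winding mandrel standing upright beside the reel stand, 44 mm across, 62 mm high. Origin at its underside
- roller: loose bystander: small white grooved roller lying flat beside the reel stand, 50 mm across, 15 mm high. Origin at its underside
- hub: loose bystander: black spoked drum end hub lying flat on the bench to the right, 84 mm across, 22 mm high. Origin at its underside
- screwdriver: loose bystander: screwdriver, 190 mm long, lying on the bench to the right
- wrench: loose bystander: spanner, 160 mm long, lying on the bench to the left
- jar: loose bystander: clear jar with a metal cap, 60 mm across, 75 mm high, on the bench to the left. Origin at its underside
- clamp_block: loose bystander: small metal clamp block, 50 x 36 x 36 mm, on the bench to the left. Origin at its underside
Mind the look-alikes: they are no part of the job. Leave any green or orange look-alike of the part that bears reel_a_c alone. What is shaped like the part that bears reel_c_c but purple is not meant.

How it is judged (in metres and radians):
At the end, for the whole second after the job is handed in: The axis of the wide reel is within 9 mm (about 6 degrees of turn) of its place on the line from the turning axis to the guide eye, the plate is at rest (under 0.05 rad/s), all six reels are seated on their pegs (height within 6 mm), and no bystander has moved by 20 mm (horizontal distance between reel_wide_c and front_place below 0.009 m and angular speed of creel_plate below 0.05 rad/s and height (world z) of reel_wide_c between 0.059 and 0.071 m and height (world z) of reel_a_c between 0.065 and 0.077 m and height (world z) of reel_b_c between 0.065 and 0.077 m and height (world z) of reel_c_c between 0.065 and 0.077 m and height (world z) of reel_d_c between 0.065 and 0.077 m and height (world z) of reel_e_c between 0.065 and 0.077 m and distance of each of mandrel, roller, hub, screwdriver, wrench, jar, clamp_block from where it was at the start of the episode below 0.02 m); the robot touches nothing.
It fails at once if the plate spins faster than about half a turn a second (3.6 rad/s) (angular speed of creel_plate above 3.6 rad/s).
It fails at once if the plate is rammed or squeezed (fingers or arm on it with over 60 N) (contact force between any of the fingers, the arm and creel_plate above 60 N).
It fails at once if the robot touches a reel (over 1 N), or a reel is lifted by more than 10 mm (contact force between any of the fingers, the arm and reel_wide above 1 N or contact force between any of the fingers, the arm and reel_a above 1 N or contact force between any of the fingers, the arm and reel_b above 1 N or contact force between any of the fingers, the arm and reel_c above 1 N or contact force between any of the fingers, the arm and reel_d above 1 N or contact force between any of the fingers, the arm and reel_e above 1 N or height (world z) of reel_wide_c above 0.075 m or height (world z) of any of reel_a_c, reel_b_c, reel_c_c, reel_d_c, reel_e_c above 0.081 m).
It fails at once if the robot leans on the stand's foot or guide post (over 5 N) (contact force between any of the fingers, the arm and creel_base above 5 N).
It fails at once if a bystander is displaced by more than 20 mm (distance of any of mandrel, roller, hub, screwdriver, wrench, jar, clamp_block from where it was at the start of the episode above 0.02 m).
It also fails if it takes over 53 s, if anything falls off the work surface, if the arm or the gripper's body presses on something with over 40 N, if the wrist force passes 120 N, or if a joint passes its speed limit or range.

## Working session

There is one attempt and no reset: what is moved stays moved. The work goes in short steps, Python scripts to look and compute and a tool call to move; the robot and the scene stay as the last step left them, time stands still between calls to the robot, and variables do not carry over. Pictures are saved under pics/ and viewed, and the job is handed in when it is done.

Besides the shell and the picture viewer there is one more tool, called after "Request:" in YAML: its name, and indented under it one key for each argument. play_rows: Moves the arm, as the interface text tells. Its arguments: {"type":"object","properties":{"motion":{"type":"array"}},"required":["motion"]}

```bash
mkdir -p pics; ls; python3 - <<'E'
from cell import r
import cv2
s=r.get_state(); print(s, r.grasp_offset)
for n in("top","side"):
    d=r.capture(n); cv2.imwrite(f"pics/{n}0.png",d["img"][:,:,::-1]); print(n,d["mtx"],d["R"],d["t"])
    for q in("reel_wide_c","creel_plate","guide_eye","creel_base","reel_a_c","mandrel","roller"):
        print(q,[(round(o["score"],2),[round(float(v)*k,1) for v,k in zip(o["rect"],(560,420,560,420))]) for o in r.recognise(d,q)])
E
```

```text
pics
{'t': 0.0, 'joint_positions': array([-8.33781773e+01,  1.87317533e+01, -1.10916227e+01,  6.02752053e+01,
       -4.13885302e-04,  8.23117204e+01]), 'qvel': array([-0.05183622, -0.11502106,  0.01659661, -0.04041446, -0.09092431,
        0.03287607]), 'tau': array([-5.66517228e-04, -4.43396580e+01,  2.62439489e+01,  1.54319219e-02,
       -2.72387842e-04,  6.78774029e-06]), 'eef_pos': array([ 135.92786357, -532.64322472,  403.9081686 ]), 'eef_rot': array([[ 9.68972187e-01,  2.47169695e-01, -2.05583521e-04],
       [ 2.47169680e-01, -9.68970707e-01,  1.70825605e-03],
       [ 2.23024717e-04, -1.70606661e-03, -9.99998520e-01]]), 'contact_force': array([-0.46179548,  0.34469741,  0.4967752 ]), 'moment': array([-0.0039973 ,  0.04800654,  0.02387563]), 'width': 85.48510252875805} 154.70000000000002
top [[406.58634248   0.         285.24658016]
 [  0.         406.58634248 205.68532233]
 [  0.           0.           1.        ]] [[ 1.45409480e-01 -9.89371549e-01 -1.47903076e-04]
 [-9.68550799e-01 -1.42318912e-01 -2.04094774e-01]
 [ 2.01904513e-01  2.98205666e-02 -9.78951123e-01]] [ -75.0
[... 714 characters left out ...]
6]
 [-0.3014565   0.52944573 -0.79297617]
 [ 0.3740947  -0.69930454 -0.60911929]] [ 490.96679766  232.57780933 1555.95131741]
reel_wide_c [(0.61, [315.8, 207.6, 24.5, 18.2]), (0.28, [383.8, 167.3, 11.4, 15.8])]
creel_plate [(0.7, [291.1, 214.4, 9.1, 13.3]), (0.57, [296.1, 203.7, 93.1, 56.1]), (0.41, [284.3, 346.6, 23.0, 35.6])]
guide_eye [(0.62, [271.7, 207.4, 70.7, 38.5])]
creel_base [(0.73, [270.7, 203.8, 72.2, 52.6]), (0.27, [173.0, 320.1, 54.2, 32.6])]
reel_a_c [(0.76, [298.9, 181.9, 8.9, 14.9]), (0.74, [360.5, 183.0, 15.3, 16.0]), (0.48, [310.5, 166.6, 13.9, 10.0])]
mandrel [(0.8, [285.4, 260.5, 13.4, 19.8])]
roller [(0.68, [293.5, 214.8, 12.4, 13.7]), (0.61, [341.2, 176.3, 17.0, 9.0])]
```

```bash
python3 - <<'E'
import cv2
a=cv2.imread("pics/top0.png"); cv2.imwrite("pics/top0c.png",cv2.resize(a[115:305,205:465],None,fx=3,fy=3,interpolation=3))
b=cv2.imread("pics/side0.png"); cv2.imwrite("pics/side0c.png",cv2.resize(b[140:290,190:410],None,fx=3.6,fy=3.6,interpolation=3))
E
```

```text
(no output)
```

View pics/top0.png

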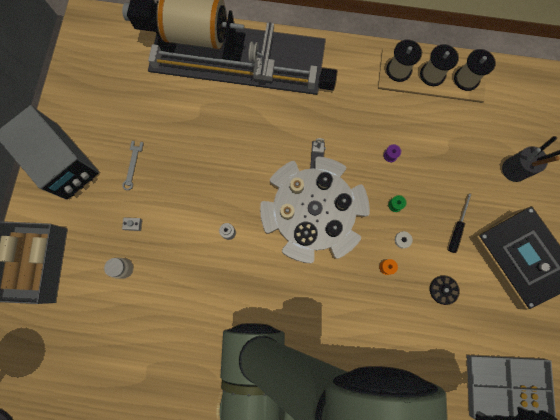

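View pics/top0c.png

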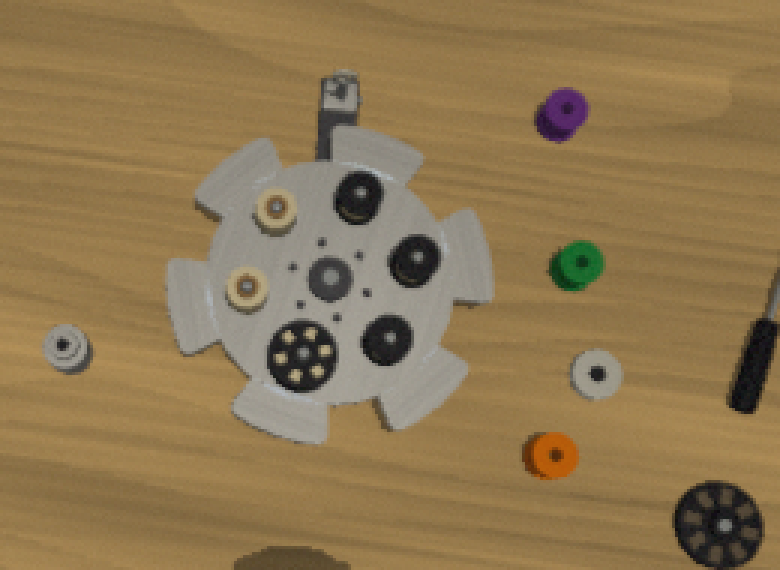

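View pics/side0c.png

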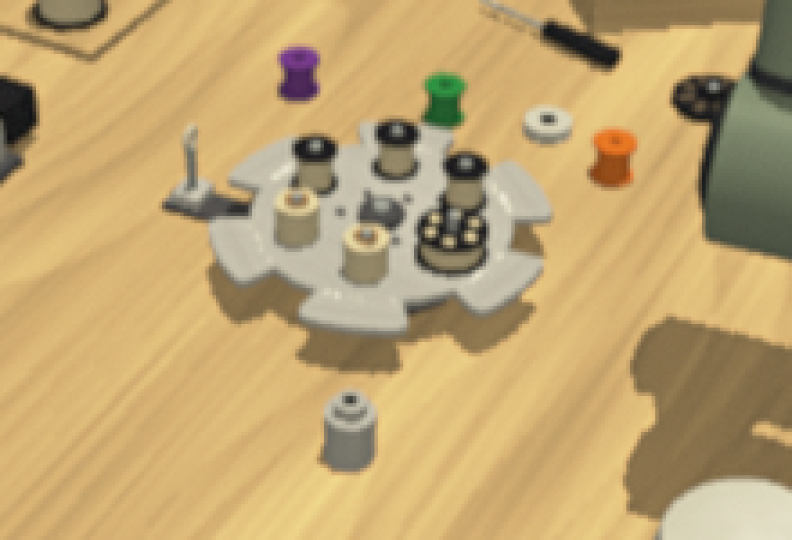

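```bash
cat > h.py <<'E'
import numpy as np
def back(d,u,v,z):
    K,R,t=d["mtx"],d["R"],d["t"]
    ray=R.T@np.linalg.inv(K)@np.array([u,v,1.]); c=-R.T@t
    return c+ray*(z-c[2])/ray[2]
def cloud(d):
    Z=d["range_z"]; v,u=np.mgrid[:420,:560]
    P=np.stack([u,v,np.ones_like(u)],-1)@np.linalg.inv(d["mtx"]).T*Z[...,None]
    return (P-d["t"])@d["R"]
E
python3 - <<'E'
from cell import r
from h import *
import cv2
d=r.capture("top"); W=cloud(d)
# rough
print(back(d,205+330/3,115+278/3,55))
pk={"w":(302,355,96),"a":(388,340,96),"b":(416,258,96),"c":(361,192,96),"d":(277,207,96),"e":(247,288,96),"eye":(341,82,88),"hubc":(330,278,55)}
P={k:back(d,205+u/3,115+v/3,z) for k,(u,v,z) in pk.items()}
for k in P: print(k,P[k].round(0))
# plate top mask by depth
m=(abs(W[...,2]-50)<6)&(np.hypot(W[...,0]-P["hubc"][0],W[...,1]-P["hubc"][1])<180)
X=W[m]; h=cv2.minEnclosingCircle(X[:,:2].astype(np.float32)); print(h,m.sum(), np.median(X[:,2]))
# fit six-fold lobes: pts at r in 128..165
from scipy.optimize import minimize
# peg fit
ks="wabcde"; Q=np.array([P[k][:2] for k in ks]); 
c=Q.mean(0); print("pegs centre",c)
for k in ks: q=P[k][:2]-c; print(k,np.hypot(*q).round(1),np.degrees(np.arctan2(q[1],q[0])).round(1))
for k in("eye",): q=P[k][:2]-c; print(k,np.hypot(*q),np.degrees(np.arctan2(q[1],q[0])))
# eye/post points by depth
c2=np.array(h[0]);R=np.hypot(W[...,0]-c2[0],W[...,1]-c2[1])
for dd,n in((d,"top"),(r.capture("side"),"side")):
    w=cloud(dd); R=np.hypot(w[...,0]-c2[0],w[...,1]-c2[1]); mm=(R>178)&(R<230)&(w[...,2]>5)&(w[...,0]>c2[0]+150)
    for p in w[mm][:40]: print(n,p.round(0))
E
```

```text
[577.42131624 -78.70975296  55.        ]
w [493. -61.  96.]
a [ 518. -138.   96.]
b [ 600. -154.   96.]
c [656. -95.  96.]
d [630. -18.  96.]
e [548.  -1.  96.]
eye [766. -62.  88.]
hubc [577. -79.  55.]
((578.1167602539062, -77.55457305908203), 160.08612060546875) 6055 50.28935398185633
pegs centre [574.02023992 -77.93620142]
w 83.0 168.1
a 81.8 -132.9
b 80.7 -71.6
c 83.6 -11.9
d 81.7 47.1
e 81.0 108.8
eye 192.43548077886362 4.64512956398246
top [777. -56.  91.]
top [778. -59.  90.]
top [777. -61.  93.]
top [779. -64.  90.]
top [779. -67.  90.]
top [780. -70.  90.]
top [775. -53.  87.]
top [776. -56.  87.]
top [774. -59.  94.]
top [774. -62.  93.]
top [774. -65.  94.]
top [777. -68.  88.]
top [778. -71.  86.]
top [779. -74.  86.]
top [798. -15.   6.]
top [773. -54.  84.]
top [776. -57.  79.]
top [777. -60.  76.]
top [776. -63.  80.]
top [779. -66.  74.]
top [778. -69.  78.]
top [780. -72.  74.]
top [775. -74.  86.]
top [799. -44.   6.]
top [797. -47.  13.]
top [797. -50.  13.]
top [800. -53.   7.]
top [800. -56.   8.]
top [775. -57.  73.]
top [774. -60.  76.]
top [775. -63.  76.]
to
[... 369 characters left out ...]
774. -71.  78.]
side [767. -68.  81.]
side [771. -55.  84.]
side [769. -58.  83.]
side [776. -75.  70.]
side [768. -68.  77.]
side [769. -52.  82.]
side [768. -63.  76.]
side [771. -73.  69.]
side [774. -59.  72.]
side [771. -60.  72.]
side [768. -62.  72.]
side [ 778. -167.    6.]
side [771. -54.  72.]
side [770. -58.  70.]
side [768. -61.  69.]
side [768. -56.  68.]
side [766. -59.  66.]
side [769. -69.  60.]
side [772. -61.  59.]
side [770. -64.  58.]
side [766. -64.  59.]
side [773. -62.  54.]
side [768. -61.  56.]
side [768. -66.  53.]
side [771. -60.  52.]
side [767. -59.  54.]
side [765. -63.  52.]
side [770. -58.  49.]
side [769. -62.  47.]
side [768. -66.  45.]
side [772. -60.  43.]
```

Request:
play_rows:
  motion:
    - [[0.088, -0.072, 0, 0, 0, 0, 0], [0.176, -0.144, 0, 0, 0, 0, 0], [0.264, -0.216, 0, 0, 0, 0, 0], [0.352, -0.288, 0, 0, 0, 0, 0], [0.44, -0.36, 0, 0, 0, 0, 0]]

```text
t: 1.52
eef_pos: [305.4, -302.7, 405.0]
eef_rot: [[0.969, 0.247, 0.001], [0.247, -0.969, -0.001], [0.001, 0.001, -1.0]]
contact_force: [0.9, -0.4, -0.1]
width: 0.0
```

Request:
play_rows:
  motion:
    - [[0.088, -0.072, 0, 0, 0, 0, 0], [0.176, -0.144, 0, 0, 0, 0, 0], [0.264, -0.216, 0, 0, 0, 0, 0], [0.348, -0.285, 0, 0, 0, 0, 0], [0.348, -0.285, 0, 0, 0, 0, 0]]

```text
t: 2.15
eef_pos: [439.5, -120.3, 404.8]
eef_rot: [[0.967, 0.254, 0.001], [0.254, -0.967, 0.0], [0.001, -0.0, -1.0]]
contact_force: [-1.3, -0.9, 0.3]
width: -0.0
```

```bash
python3 - <<'E'
from cell import r
from h import *
import cv2
s=r.get_state(); print(s["t"],s["eef_pos"],s["eef_rot"].round(4),s["width"],s["joint_positions"].round(1),s["contact_force"])
for n in("top","side"):
    d=r.capture(n); cv2.imwrite(f"pics/{n}1.png",d["img"][:,:,::-1]); w=cloud(d)
    m=(np.hypot(w[...,0]-s["eef_pos"][0],w[...,1]-s["eef_pos"][1])<60)&(w[...,2]>120)&(d["range_z"]>0)
    print(n,m.sum(),np.sort(w[m][:,2])[:15].round(0)if m.sum() else'')
    if m.sum():
        f=m&(w[...,2]<275); print(w[f].min(0),w[f].max(0))
E
```

```text
2.15 [ 439.45018953 -120.34511304  404.78040206] [[ 9.673e-01  2.535e-01  7.000e-04]
 [ 2.535e-01 -9.673e-01  3.000e-04]
 [ 8.000e-04 -1.000e-04 -1.000e+00]] -0.042809527043065926 [-24.6   8.7 -24.3  57.    0.  140.7] [-1.25335443 -0.94310568  0.27672999]
top 4881 [321. 327. 649. 652. 653. 654. 655. 656. 656. 656. 657. 657. 657. 658.
 658.]Traceback (most recent call last):
  File "<stdin>", line 10, in <module>
    return umr_minimum(a, axis, None, out, keepdims, initial, where)
ValueError: zero-size array to reduction operation minimum which has no identity
```

```bash
python3 - <<'E'
from cell import r
from h import *
import cv2
s=r.get_state()
d=r.capture("side"); cv2.imwrite("pics/side1.png",d["img"][:,:,::-1]); w=cloud(d)
m=(np.hypot(w[...,0]-s["eef_pos"][0],w[...,1]-s["eef_pos"][1])<60)&(w[...,2]>120)&(d["range_z"]>0)
print(m.sum(),np.sort(w[m][:,2])[:15].round(0))
for a in range(200,330,10):
    f=m&(w[...,2]>=a)&(w[...,2]<a+10)
    if f.sum(): print(a,f.sum(),w[f].min(0).round(0),w[f].max(0).round(0))
E
```

```text
3834 [227. 230. 230. 232. 233. 234. 234. 235. 236. 237. 237. 237. 238. 238.
 239.]
220 2 [ 434. -122.  227.] [ 435. -116.  230.]
230 17 [ 422. -130.  230.] [ 442. -107.  239.]
240 17 [ 423. -127.  240.] [ 441. -106.  250.]
250 24 [ 423. -124.  251.] [ 443. -105.  260.]
260 8 [ 422. -117.  262.] [ 437. -100.  270.]
270 11 [ 416. -123.  270.] [436. -91. 280.]
280 16 [ 412. -114.  280.] [436. -82. 289.]
290 24 [ 412. -142.  290.] [445. -72. 300.]
300 33 [ 409. -139.  300.] [446. -64. 310.]
310 29 [ 409. -113.  311.] [447. -63. 320.]
320 45 [ 412. -135.  320.] [449. -66. 330.]
```

View pics/side1.png

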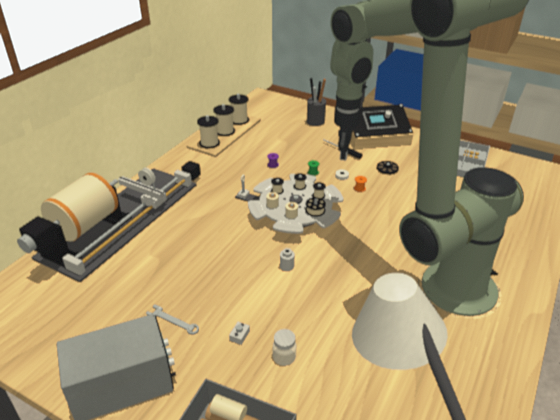

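View pics/top1.png

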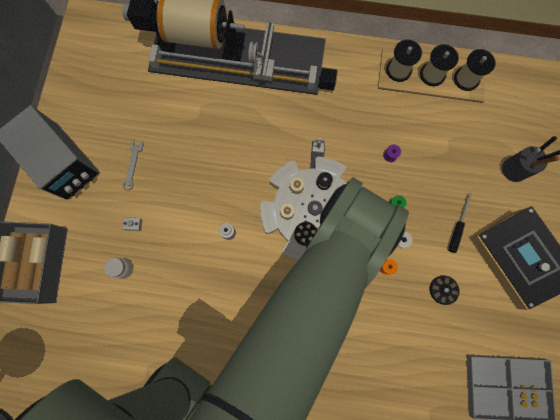

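Request:
play_rows:
  motion:
    - [[-0.004, 0.004, 0.1, 0, 0, 0, 0], [-0.004, 0.004, 0.2, 0, 0, 0, 0], [-0.004, 0.004, 0.28, 0, 0, 0, 0], [-0.004, 0.004, 0.32, 0, 0, 0, 0], [-0.004, 0.004, 0.32, 0, 0, 0, 0]]

```text
t: 2.88
eef_pos: [435.2, -126.4, 243.5]
eef_rot: [[0.97, 0.244, -0.003], [0.244, -0.97, 0.001], [-0.003, -0.002, -1.0]]
contact_force: [-1.1, -0.4, 0.4]
width: -0.4
```

```bash
python3 - <<'E'
from cell import r
from h import *
import cv2
s=r.get_state(); print(s["eef_pos"],s["contact_force"])
d=r.capture("side"); cv2.imwrite("pics/side2.png",cv2.resize(d["img"][140:290,190:410,::-1],None,fx=3.6,fy=3.6,interpolation=3))
E
```

```text
[ 435.15160942 -126.44241065  243.50310507] [-1.09068788 -0.40883846  0.43013927]
```

View pics/side2.png

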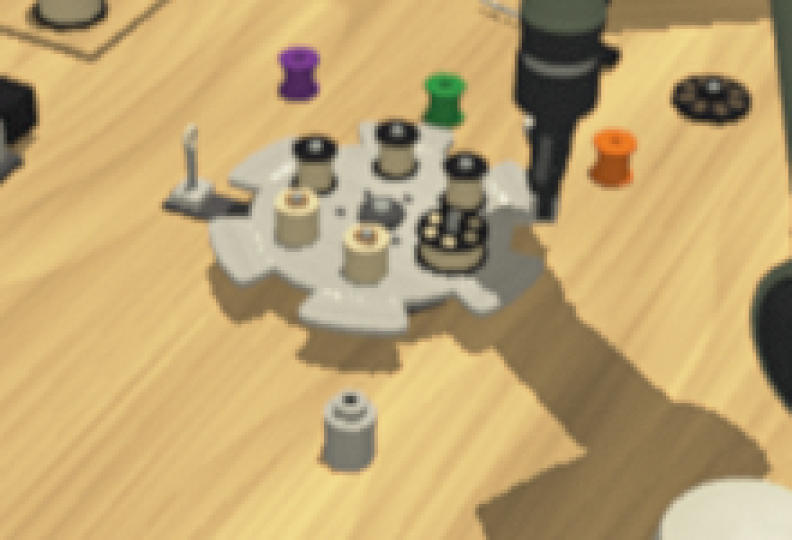

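Request:
play_rows:
  motion:
    - [[0.007, -0.004, 0.02, 0, 0, 0, 0], [0.007, -0.004, 0.045, 0, 0, 0, 0], [0.007, -0.004, 0.074, 0, 0, 0, 0], [0.007, -0.004, 0.074, 0, 0, 0, 0]]

```text
t: 3.42
eef_pos: [438.9, -122.3, 206.7]
eef_rot: [[0.969, 0.247, -0.002], [0.247, -0.969, 0.001], [-0.002, -0.001, -1.0]]
contact_force: [-0.0, 0.0, 0.0]
width: -0.3
```

```bash
cat > plan.py <<'E'
import numpy as np,sys
from cell import r
C=np.array([576.5,-78.]); 
# usage: plan.py r a1 a2 ... : rows for the next call, from the measured pose
s=r.get_state(); p=s["eef_pos"]; q=p[:2]-C
print("t",s["t"],"pos",p.round(1),"r",np.hypot(*q).round(1),"ang",np.degrees(np.arctan2(q[1],q[0])).round(1)%360,"F",s["contact_force"].round(1),"q",s["joint_positions"].round(1))
if len(sys.argv)>1:
    R0=float(sys.argv[1]); y=np.radians(14.2); R=np.array([[np.cos(y),np.sin(y)],[np.sin(y),-np.cos(y)]])
    for a in sys.argv[2:]:
        a=np.radians(float(a)); g=C+R0*np.array([np.cos(a),np.sin(a)]); print((R.T@(g-p[:2])/500).round(4))
E
python3 plan.py 145 194 189 184 179 174
```

```text
t 3.425 pos [ 438.9 -122.3  206.7] r 144.5 ang 197.9 F [-0.  0.  0.] q [-24.9  23.3 -39.   27.8  -0.  140.8]
[-0.0015 -0.0195]
[-0.0003 -0.0448]
[ 0.003  -0.0698]
[ 0.0086 -0.0945]
[ 0.0163 -0.1186]
```

Request:
play_rows:
  motion:
    - [[-0.001, -0.019, 0, 0, 0, 0, 0], [0, -0.042, 0, 0, 0, 0, 0], [0.003, -0.067, 0, 0, 0, 0, 0], [0.008, -0.092, 0, 0, 0, 0, 0], [0.016, -0.117, 0, 0, 0, 0, 0]]

```text
t: 4.05
eef_pos: [432.8, -63.1, 207.9]
eef_rot: [[0.969, 0.247, 0.0], [0.247, -0.969, -0.0], [0.0, 0.0, -1.0]]
contact_force: [1.1, -2.1, -0.2]
width: 0.2
```

```bash
python3 plan.py 145 169 164 159 154 149;  python3 - <<'E'
from cell import r
import cv2
d=r.capture("side"); cv2.imwrite("pics/side3.png",cv2.resize(d["img"][140:290,190:410,::-1],None,fx=3.6,fy=3.6,interpolation=3))
E
```

```text
t 4.05 pos [432.8 -63.1 207.9] r 144.5 ang 174.1 F [ 1.1 -2.1 -0.2] q [-18.   21.7 -41.6  26.7  -0.  147.7]
[ 0.0089 -0.024 ]
[ 0.0207 -0.0464]
[ 0.0343 -0.0677]
[ 0.0498 -0.0877]
[ 0.067  -0.1063]
```

View pics/side3.png

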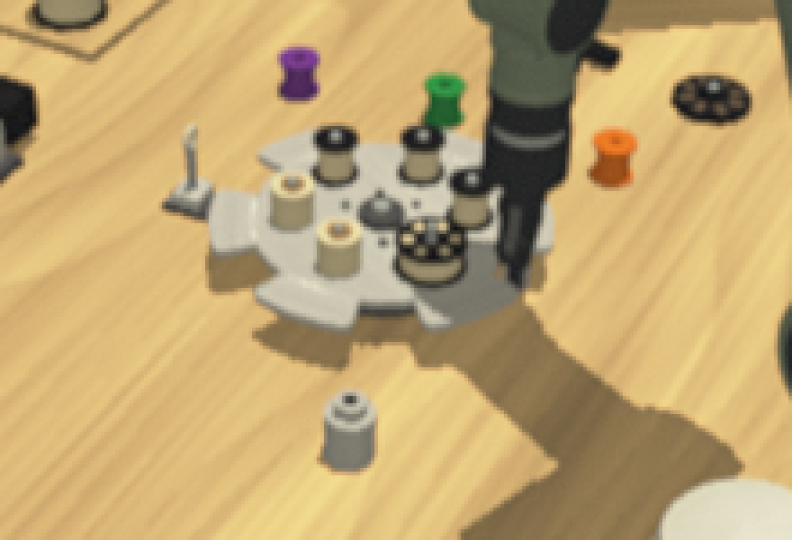

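Request:
play_rows:
  motion:
    - [[0.009, -0.024, 0, 0, 0, 0, 0], [0.021, -0.046, 0, 0, 0, 0, 0], [0.034, -0.068, 0, 0, 0, 0, 0], [0.05, -0.088, 0, 0, 0, 0, 0], [0.067, -0.106, 0, 0, 0, 0, 0]]

```text
t: 4.72
eef_pos: [452.4, -3.6, 207.6]
eef_rot: [[0.969, 0.247, -0.0], [0.247, -0.969, -0.0], [-0.0, -0.0, -1.0]]
contact_force: [0.2, -2.5, 0.2]
width: -0.0
```

```bash
python3 plan.py 145 144 139 134 129 124
```

```text
t 4.725 pos [452.4  -3.6 207.6] r 144.7 ang 149.0 F [ 0.2 -2.5  0.2] q [ -9.8  22.9 -39.5  27.6  -0.  155.9]
[ 0.0185 -0.0176]
[ 0.0386 -0.0329]
[ 0.06   -0.0464]
[ 0.0825 -0.058 ]
[ 0.1059 -0.0676]
```

Request:
play_rows:
  motion:
    - [[0.018, -0.018, 0, 0, 0, 0, 0], [0.039, -0.033, 0, 0, 0, 0, 0], [0.06, -0.046, 0, 0, 0, 0, 0], [0.082, -0.058, 0, 0, 0, 0, 0], [0.106, -0.068, 0, 0, 0, 0, 0]]

```text
t: 5.35
eef_pos: [495.6, 42.2, 207.6]
eef_rot: [[0.969, 0.247, -0.0], [0.247, -0.969, -0.0], [-0.0, -0.0, -1.0]]
contact_force: [-0.5, -1.3, -0.1]
width: 0.1
```

```bash
python3 plan.py 145 119 114 109 104 99;  python3 - <<'E'
from cell import r
import cv2
d=r.capture("side"); cv2.imwrite("pics/side4.png",cv2.resize(d["img"][140:290,190:410,::-1],None,fx=3.6,fy=3.6,interpolation=3))
E
```

```text
t 5.35 pos [495.6  42.2 207.6] r 144.9 ang 123.9 F [-0.5 -1.3 -0.1] q [ -3.6  26.5 -32.9  30.6  -0.  162. ]
[ 0.0238 -0.0076]
[ 0.0486 -0.013 ]
[ 0.0737 -0.0163]
[ 0.0989 -0.0173]
[ 0.1242 -0.0161]
```

View pics/side4.png

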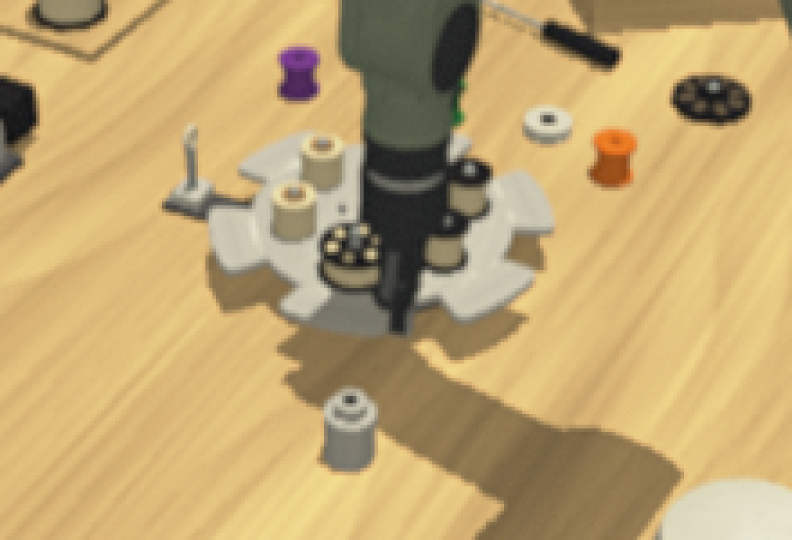

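Request:
play_rows:
  motion:
    - [[0.024, -0.008, 0, 0, 0, 0, 0], [0.049, -0.013, 0, 0, 0, 0, 0], [0.074, -0.016, 0, 0, 0, 0, 0], [0.099, -0.017, 0, 0, 0, 0, 0], [0.124, -0.016, 0, 0, 0, 0, 0]]

```text
t: 6.02
eef_pos: [553.9, 64.9, 207.6]
eef_rot: [[0.969, 0.247, -0.0], [0.247, -0.969, 0.0], [-0.0, -0.0, -1.0]]
contact_force: [-0.6, -0.9, 1.5]
width: -0.3
```

```bash
python3 plan.py 145 94 89 84 79 74
```

```text
t 6.025 pos [553.9  64.9 207.6] r 144.7 ang 99.0 F [-0.6 -0.9  1.5] q [ -0.9  31.3 -23.6  35.    0.  164.8]
[0.0249 0.0028]
[0.0496 0.0084]
[0.0737 0.0161]
[0.0971 0.0258]
[0.1195 0.0376]
```

Request:
play_rows:
  motion:
    - [[0.025, 0.003, 0, 0, 0, 0, 0], [0.05, 0.008, 0, 0, 0, 0, 0], [0.074, 0.016, 0, 0, 0, 0, 0], [0.097, 0.026, 0, 0, 0, 0, 0], [0.12, 0.037, 0, 0, 0, 0, 0]]

```text
t: 6.65
eef_pos: [616.6, 61.4, 207.6]
eef_rot: [[0.969, 0.247, -0.0], [0.247, -0.969, 0.0], [-0.0, -0.0, -1.0]]
contact_force: [-1.6, 0.3, 0.5]
width: 0.4
```

```bash
python3 plan.py 145 69 65 61 57 54;  python3 - <<'E'
from cell import r
import cv2
d=r.capture("top"); cv2.imwrite("pics/top5.png",cv2.resize(d["img"][115:305,205:465,::-1],None,fx=3,fy=3,interpolation=3))
d=r.capture("side"); cv2.imwrite("pics/side5.png",cv2.resize(d["img"][140:290,190:410,::-1],None,fx=3.6,fy=3.6,interpolation=3))
E
```

```text
t 6.65 pos [616.6  61.4 207.6] r 145.1 ang 74.0 F [-1.6  0.3  0.5] q [ -1.1  36.5 -13.5  40.    0.  164.6]
[0.021  0.0137]
[0.0371 0.026 ]
[0.0523 0.0393]
[0.0666 0.0537]
[0.0766 0.0651]
```

View pics/top5.png

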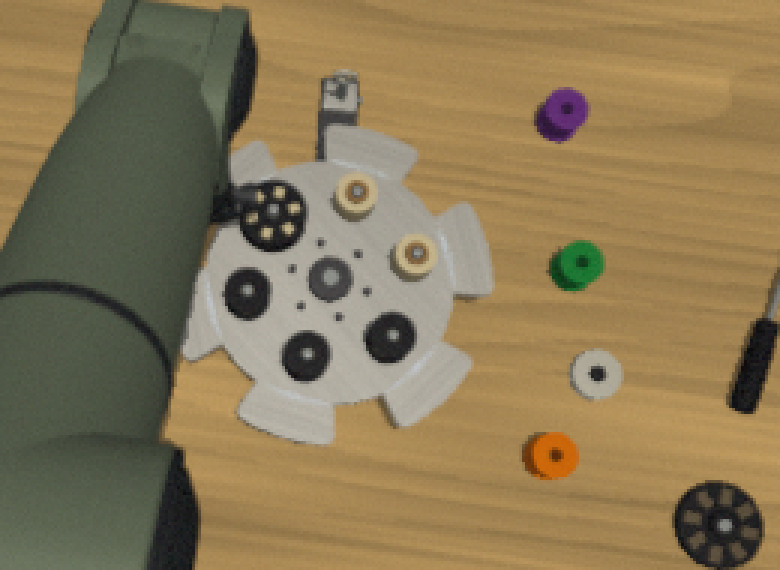

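View pics/side5.png

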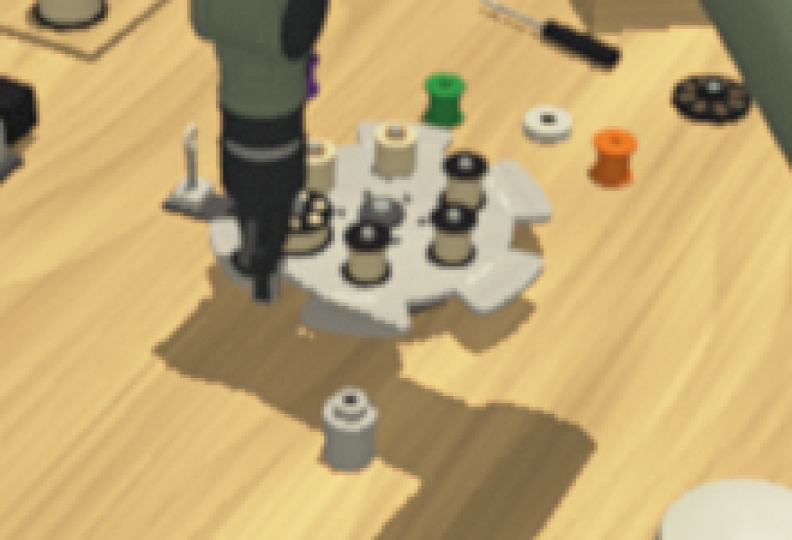

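Request:
play_rows:
  motion:
    - [[0.021, 0.014, 0, 0, 0, 0, 0], [0.037, 0.026, 0, 0, 0, 0, 0], [0.052, 0.039, 0, 0, 0, 0, 0], [0.066, 0.054, 0, 0, 0, 0, 0], [0.077, 0.065, 0, 0, 0, 0, 0]]

```text
t: 7.38
eef_pos: [661.8, 39.2, 207.6]
eef_rot: [[0.969, 0.247, 0.0], [0.247, -0.969, 0.0], [0.0, -0.0, -1.0]]
contact_force: [-2.2, -0.2, 0.7]
width: -0.1
```

```bash
python3 plan.py 145 50 46 42 39 37
```

```text
t 7.375 pos [661.8  39.2 207.6] r 145.0 ang 53.9 F [-2.2 -0.2  0.7] q [ -3.   40.3  -5.8  43.8   0.  162.7]
[0.0122 0.0158]
[0.0235 0.0326]
[0.0335 0.0502]
[0.0403 0.0638]
[0.0444 0.073 ]
```

Request:
play_rows:
  motion:
    - [[0.012, 0.016, 0, 0, 0, 0, 0], [0.023, 0.032, 0, 0, 0, 0, 0], [0.033, 0.05, 0, 0, 0, 0, 0], [0.04, 0.064, 0, 0, 0, 0, 0], [0.044, 0.073, 0, 0, 0, 0, 0]]

```text
t: 8.0
eef_pos: [692.0, 9.3, 207.7]
eef_rot: [[0.969, 0.247, 0.0], [0.247, -0.969, 0.0], [0.0, -0.0, -1.0]]
contact_force: [-2.7, 1.2, 0.5]
width: 0.3
```

```bash
python3 plan.py 145 35 33 31 30 29;  python3 - <<'E'
from cell import r
import cv2
d=r.capture("top"); cv2.imwrite("pics/top6.png",cv2.resize(d["img"][130:265,235:385,::-1],None,fx=4.4,fy=4.4,interpolation=3))
E
```

```text
t 8.0 pos [692.    9.3 207.7] r 144.7 ang 37.1 F [-2.7  1.2  0.5] q [ -5.3  43.   -0.3  46.6   0.  160.4]
[0.0044 0.0096]
[0.0079 0.0191]
[0.0109 0.0287]
[0.0124 0.0336]
[0.0137 0.0385]
```

View pics/top6.png

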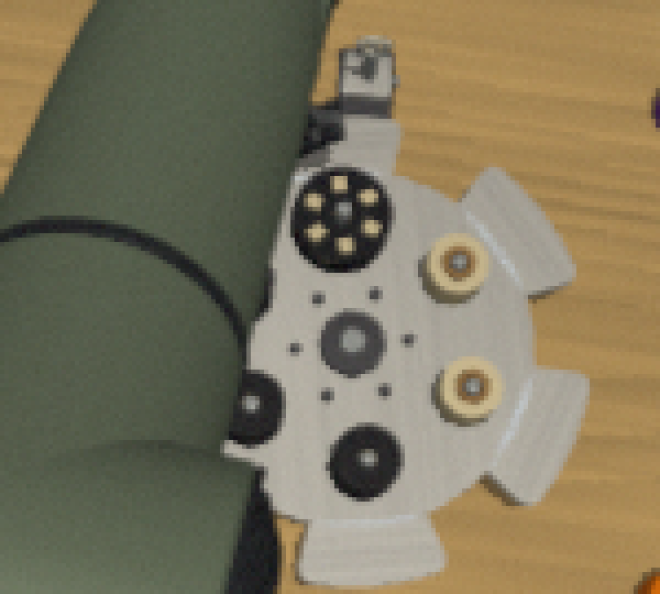

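```bash
cat > meas.py <<'E'
# fit axis & phase from peg tops px (crop coords), zoom, offset
from cell import r
from h import *
from scipy.optimize import least_squares
def fit(d,pts,k,u0,v0,steps):
    Q=np.array([back(d,u0+(u+.5)/k-.5,v0+(v+.5)/k-.5,96)[:2] for u,v in pts])
    def f(x):
        a=x[2]+np.radians(60)*np.array(steps); return (Q-x[:2]-82*np.stack([np.cos(a),np.sin(a)],1)).ravel()
    s=least_squares(f,[576,-78,0.2]); return s.x[:2],np.degrees(s.x[2]),f(s.x).round(1)
E
python3 - <<'E'
from meas import *
d=r.capture("top")
c,a,res=fit(d,[(344,211),(460,262),(474,386),(368,458),(251,402)],4.4,235,130,[0,-1,-2,-3,-4]); print(c,a,res)
w=cloud(d); m=(np.hypot(w[...,0]-775,w[...,1]+64)<25)&(w[...,2]>66)&(w[...,2]<97)
e=np.median(w[m],0); print(m.sum(),e,(w[m].min(0)+w[m].max(0))/2,np.degrees(np.arctan2(e[1]-c[1],e[0]-c[0])))
s=r.capture("side"); w=cloud(s);m=(np.hypot(w[...,0]-772,w[...,1]+64)<25)&(w[...,2]>62)&(w[...,2]<97)
print(m.sum(),np.median(w[m],0),(w[m].min(0)+w[m].max(0))/2)
m=(np.hypot(w[...,0]-772,w[...,1]+64)<25)&(w[...,2]>25)&(w[...,2]<62)
print(m.sum(),np.median(w[m],0))
# plate centre from the side view
m=(abs(w[...,2]-50)<4)&(np.hypot(w[...,0]-577,w[...,1]+78)<170)
import cv2; print(cv2.minEnclosingCircle(w[m][:,:2].astype(np.float32)))
E
```

```text
[576.39117712 -77.54084331] 12.778493647024817 [-1.5  0.2 -0.2 -0.1  0.3 -0.4  0.5  0.2  0.9  0. ]
32 [776.08621831 -64.02743443  79.26970672] [776.08490593 -63.98093564  80.13637663] 3.8713163810421922
7 [769.44704258 -57.74570998  69.54734875] [769.73632064 -56.58374657  76.03225179]
25 [769.3325654  -62.15821587  41.58965821]
((569.6383056640625, -74.038330078125), 162.31689453125)
```

Request:
play_rows:
  motion:
    - [[0.004, 0.01, 0, 0, 0, 0, 0], [0.008, 0.019, 0, 0, 0, 0, 0], [0.011, 0.028, 0, 0, 0, 0, 0], [0.013, 0.035, 0, 0, 0, 0, 0], [0.014, 0.039, 0, 0, 0, 0, 0]]

```text
t: 8.78
eef_pos: [703.3, -7.7, 207.6]
eef_rot: [[0.969, 0.247, -0.0], [0.247, -0.969, 0.0], [-0.0, -0.0, -1.0]]
contact_force: [-1.5, 0.4, 0.4]
width: 0.2
```

```bash
python3 plan.py 145 28 29 31 32 33;  python3 - <<'E'
from cell import r
import cv2
d=r.capture("top"); cv2.imwrite("pics/top7.png",cv2.resize(d["img"][130:265,235:385,::-1],None,fx=4.4,fy=4.4,interpolation=3))
E
```

```text
t 8.775 pos [703.3  -7.7 207.6] r 145.0 ang 29.0 F [-1.5  0.4  0.4] q [ -6.6  44.1   1.9  47.8   0.  159.1]
[0.0014 0.005 ]
[0.0001 0.0001]
[-0.0026 -0.0097]
[-0.0041 -0.0145]
[-0.0057 -0.0193]
```

View pics/top7.png

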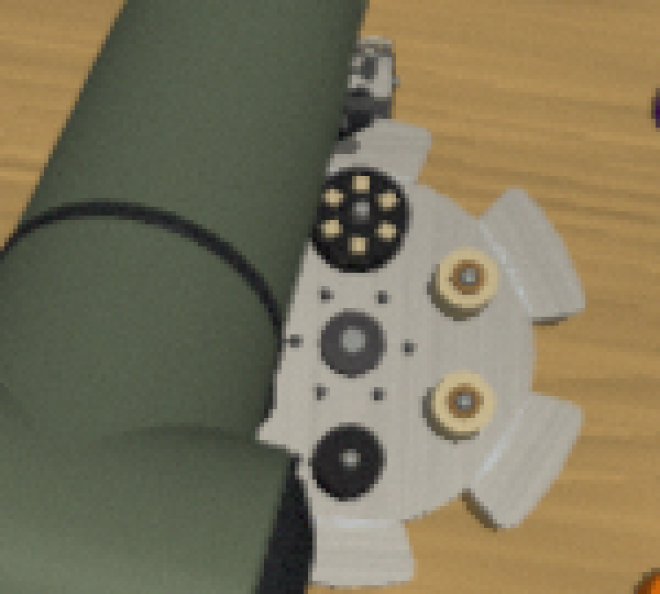

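```bash
python3 - <<'E'
from meas import *
d=r.capture("top")
print(fit(d,[(361,210),(468,277),(464,401),(350,458)],4.4,235,130,[0,-1,-2,-3]))
E
```

```text
(array([576.16027144, -76.98838418]), np.float64(4.999851232798604), array([-0.7, -0.2, -0.4,  0.1,  0.4,  0.2,  0.8, -0.1]))
```

Request:
play_rows:
  motion:
    - [[0.001, 0.004, 0, 0, 0, 0, 0], [0.001, 0.004, 0, 0, 0, 0, 0], [-0.003, -0.01, 0, 0, 0, 0, 0], [-0.005, -0.018, 0, 0, 0, 0, 0], [-0.005, -0.018, 0, 0, 0, 0, 0]]

```text
t: 9.5
eef_pos: [698.4, 1.2, 207.8]
eef_rot: [[0.969, 0.248, 0.0], [0.248, -0.969, -0.0], [0.0, 0.0, -1.0]]
contact_force: [-0.1, 0.4, -0.9]
width: 0.3
```

Request:
play_rows:
  motion:
    - [[0, 0, -0.03, 0, 0, 0, 0], [0, 0, -0.08, 0, 0, 0, 0], [0, 0, -0.16, 0, 0, 0, 0], [0, 0, -0.24, 0, 0, 0, 0], [0, 0, -0.32, 0, 0, 0, 0]]

```text
t: 10.12
eef_pos: [698.5, 0.5, 370.4]
eef_rot: [[0.969, 0.247, 0.002], [0.247, -0.969, -0.0], [0.001, 0.001, -1.0]]
contact_force: [0.1, 1.2, 0.8]
width: 0.5
```

Request:
play_rows:
  motion:
    - [[-0.06, 0.06, 0, 0, 0, 0, 0], [-0.14, 0.14, 0, 0, 0, 0, 0], [-0.22, 0.22, 0, 0, 0, 0, 0], [-0.3, 0.3, 0, 0, 0, 0, 0], [-0.38, 0.38, 0, 0, 0, 0, 0]]

```text
t: 10.75
eef_pos: [560.4, -232.0, 369.2]
eef_rot: [[0.969, 0.247, 0.002], [0.247, -0.969, -0.001], [0.001, 0.002, -1.0]]
contact_force: [0.7, -0.6, 0.7]
width: -0.2
```

Request:
play_rows:
  motion:
    - [[-0.07, 0.08, 0, 0, 0, 0, 0], [-0.14, 0.16, 0, 0, 0, 0, 0], [-0.18, 0.22, 0, 0, 0, 0, 0], [-0.18, 0.26, 0, 0, 0, 0, 0], [-0.18, 0.26, 0, 0, 0, 0, 0]]

```text
t: 11.38
eef_pos: [506.1, -380.1, 368.7]
eef_rot: [[0.969, 0.245, 0.001], [0.245, -0.969, -0.001], [0.001, 0.002, -1.0]]
contact_force: [0.1, -0.1, 0.5]
width: -0.2
```

```bash
python3 plan.py;  python3 - <<'E'
from cell import r
import cv2
d=r.capture("top"); cv2.imwrite("pics/top8f.png",d["img"][:,:,::-1]); cv2.imwrite("pics/top8.png",cv2.resize(d["img"][130:265,235:385,::-1],None,fx=4.4,fy=4.4,interpolation=3))
d=r.capture("side"); cv2.imwrite("pics/side8.png",cv2.resize(d["img"][140:290,190:410,::-1],None,fx=3.6,fy=3.6,interpolation=3))
E
```

```text
t 11.375 pos [ 506.1 -380.1  368.7] r 310.2 ang 256.9 F [ 0.1 -0.1  0.5] q [-43.6  28.8  -0.9  60.2  -0.  122.2]
```

View pics/top8.png

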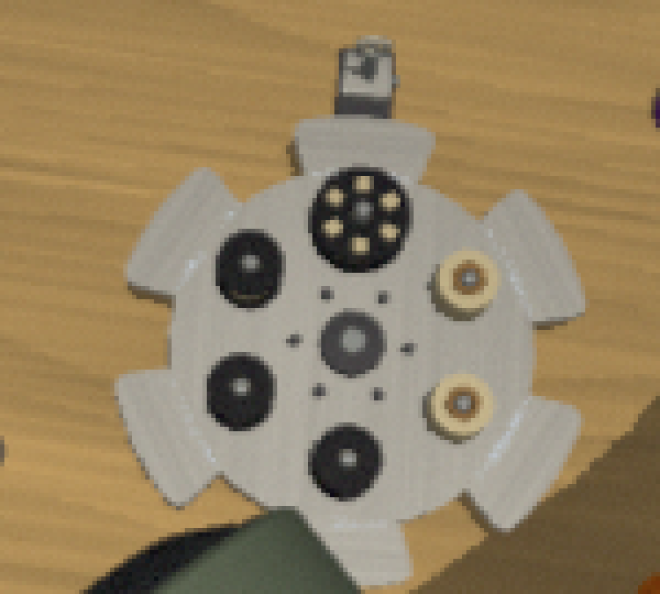

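View pics/side8.png

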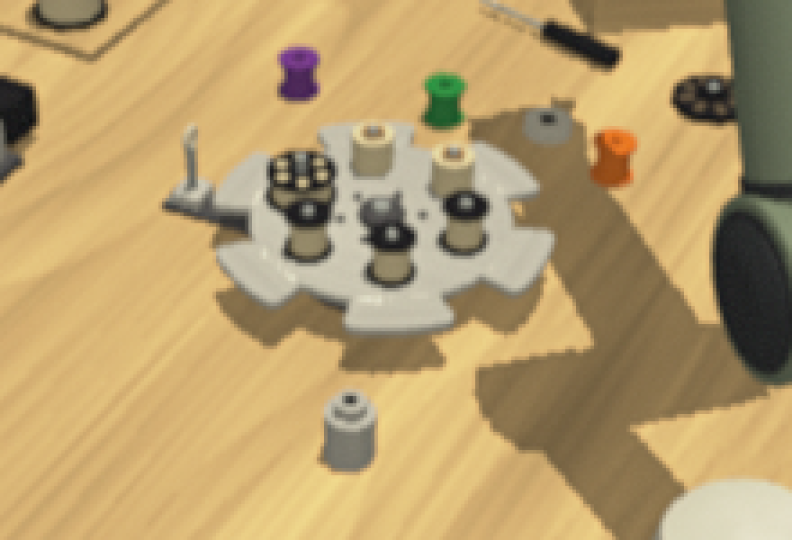

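```bash
python3 - <<'E'
from meas import *
import cv2
d=r.capture("top")
c,a,res=fit(d,[(363,209),(469,280),(463,404),(348,458),(241,387),(250,263)],4.4,235,130,range(0,-6,-1)); print(c,a,res)
w=cloud(d); 
m=(np.hypot(w[...,0]-776,w[...,1]+64)<25)&(w[...,2]>66)&(w[...,2]<97)
e=w[m].mean(0); print(m.sum(),e,np.median(w[m],0),"eye ang",np.degrees(np.arctan2(e[1]-c[1],e[0]-c[0])))
# bar on the bench side: dark bar + foot at low z
s=r.capture("side"); ws=cloud(s)
m=(np.hypot(ws[...,0]-771,ws[...,1]+64)<25)&(ws[...,2]>25)&(ws[...,2]<97); e=ws[m].mean(0)
p=(abs(ws[...,2]-50)<4)&(np.hypot(ws[...,0]-574,ws[...,1]+77)<170)
cc,_=cv2.minEnclosingCircle(ws[p][:,:2].astype(np.float32)); print("side",m.sum(),e,cc,_,np.degrees(np.arctan2(e[1]-cc[1],e[0]-cc[0])))
W=back(d,235+362/4.4,130+218/4.4,80); print("wide top",W, "front",c+82*np.array([np.cos(np.radians(3.9)),np.sin(np.radians(3.9))]))
E
```

```text
[575.93099975 -77.20773884] 3.983669963523794 [ 0.2  0.3 -0.9  0.3 -0.1  0.2  0.9 -0.1  0.2 -0.4 -0.4 -0.2]
31 [776.52630963 -64.23902017  82.25716767] [776.39879574 -64.25049116  84.03348079] eye ang 3.6990903277330505
side 52 [770.27639878 -63.18234863  59.39221425] (571.0365600585938, -75.15995788574219) 160.9761199951172 3.440283477823044
wide top [655.47530539 -73.26146114  80.        ] front [657.74111061 -71.63048501]
```

Plate at 4.0°, guide at 3.4–3.9°. That is within about 1 mm at the peg circle, with the arm well clear, so I'm handing in.

```bash
python3 - <<'E'
from cell import r
print(r.close_job())
E
```

```text
the job is handed in; nothing more can be done
None
```

The wide reel now stands in front of the thread guide, and the job is handed in; the robot gives no verdict.

I put the closed fingers into the notch behind the wide reel and turned the plate about 164° clockwise, seen from above. It took one slow push of at most about 0.7 rad/s, and contact forces read at the stops stayed around 3 N. Then I backed off, lifted and cleared the arm, ending at about 11.5 s.

- **Alignment:** the last top view put the plate at 4.0° and the guide eye at 3.7°. The side view gave the guide 3.4°. That is under about 1 mm at the peg circle.
- **Wide reel by eye:** a rougher reading of the reel's own centre was about 3 mm from its place, part of which is its play on the peg. It is still inside the 9 mm limit.
- **Rest of the scene:** in the last top and side views all six reels sit on their pegs. The neighbouring items in view (mandrel, roller and coloured look-alikes) look unmoved. I did not measure the bystanders one by one or take a separate speed reading of the plate; its angle agreed with where the push had ended.
- **Disagreement:** the two cameras differed by about 5 mm on the absolute position of the axis and guide, but agreed on the angle.

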